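# Flip out the easel strut and hold the picture frame upright

### The arm

A 6-joint arm with a two-finger parallel gripper is mounted at the origin on the work surface. World frame = base frame: x ahead of the robot, y to its left, z up, the work surface at z = 0. Lengths are in mm, angles in rad, forces in N, time in s.
With the tool pointing down it reaches from about 375 to 900 mm from the base axis. Payload 3.1 kg.
Tool frame: the origin (TCP) lies on the front face of the gripper's body, between the roots of the fingers; the fingertips stand 70 mm ahead of it and the grasp point (between the pads) lies arm.grip_point_offset ahead of it (arm.grip_point_offset is the distance from the TCP to the grasp point, in mm); z points along the fingers, y is the direction in which the jaws open and shut (so a half turn about z gives the same grasp; the last joint's range is limited). The gripper opens to 87 mm and grips with 3 to 60 N. Pads are 19 mm wide; open, the fingers measure 117 mm over their backs; the gripper's body (75 mm by 190 mm) begins 51 mm behind the grasp point.
Start: joints at [0.931, 0.527, 1.433, -0, 1.181, -0.178], TCP at [277.874, 559.807, 292.248] pointing down, gripper open.
Joint ranges: [-3.08, 3.08], [-0.75, 2.2], [0.22, 2.44], [-1.43, 4.57], [0, 2.65], [-2.85, 2.85]. Speed limits (rad/s): [2.79, 2.79, 3.14, 3.14, 3.14, 3.14].

### API

Orientations are given as a rotation vector (axis times angle).
In Python, from station import arm gives the robot as it stands.
- The arm moves only by the tool move_arm, never from a script. Its argument "increments" is a list of rows, each a list of 3 entries, a list of its own where there are three numbers: the shift along the tool's x, y, z in m, then the turn about the tool's z in degrees, then the closure in counts, from 0 (fully open) to 255 (shut). A call has 1 to 8 rows; each row shifts and turns the commanded pose from where the row before left it, along the tool's axes as they then stand; what a row does not reach is not made up. A row lasts 1/12 s, in which the tool goes at most 41.7 mm and 7.16 degrees, less where a joint would pass 70% of its speed; a pose out of reach is approached as far as the arm can. A call with a gripper value outside its range is refused whole. The fingers move at their own pace and stop on an object; "squeeze" is the grip in N (left out, the last holds). Time passes only in rows, so rows that do not move let the fingers close. It gives the time, the measured TCP pose, the force and the opening at its end, in the units of the state.
- arm.observe(): the state, without advancing time (a new reading comes with each control period).
- arm.snapshot(name): name is "side" or "top"; returns a dict with "frame" (400x640x3 uint8, red, green, blue), "fx", "fy", "cx", "cy" (pixels), "world_to_cam" (4x4, takes a point from world to camera coordinates). Camera axes: x right, y up, looking along -z (the intrinsics and any distortion apply to the point x, -y, -z); pixel columns grow to the right and rows downward; lengths in mm; the calibration is good to about 2 mm. A picture is of the moment at which its call begins. There is no depth.
- arm.sign_off(): hands the job in, once; it reports no verdict.
The state is a dict: "time": time; "joint_positions": joint angles; "joint_velocities": joint speeds; "joint_efforts": joint torques, N m; "position": TCP position; "tcp_rot": TCP orientation; "wrist_force": force on the tool from outside, world axes, zero at the start; "moment": the same for the moment, N m; "grip_width": finger opening in mm.
Only numpy, scipy, OpenCV 4.12 (cv2) and the standard library are available. Lean on these libraries where they do the work, as an engineer would, in place of code of your own. Each camera call takes 0.05 s, during which the arm holds its last target.

### The job

Lift the roll of tape up and off the peg on the easel's folded strut and leave it in the white tray. Then flip the red strut up over its centre and all the way down to its stop behind the frame, and only after that bring the picture frame upright and finish while still holding it there with the gripper (its hinge spring tips it forward again if let go), so that I can pin the strut. Do not knock over or shove the painted houses, glue bottle, mug and jar lid.

Things in the scene. Friction and masses are not known exactly. Their poses are not given: they have to be found in the camera images.
- easel: Easel's wooden base board, 250 (x) by 270 (y) by 18 mm, screwed to the table; place and yaw differ. Origin on the table under the frame's hinge line, which runs along the board's y axis 30 mm above the table. x points from the picture's front to its back, y to the side with the strut, z up. The body carries frame and strut.
- frame (a joint): Frame hinge (rad). 0: leans forward (easel -x) by 0.30, at its stop, as at the start; 0.30: upright; stop 0.42. A spring tips it forward with 0.7 to 0.85 N m: 3 to 4 N at the top rail hold it. Light wood, 240 mm wide, 0.5 kg, uprights 18 by 20 mm, 110 mm either side of the middle; painted card and crossbar end 186 mm from the hinge, then a free gap of 45 mm to the blue top rail.
- rail (a point): Middle of the frame's round blue top rail, 18 mm diameter, 240 mm long along the easel's y, 240 mm from the hinge line: about 259 mm above the table when leaning, 270 mm when upright. Can be pinched from above, one finger in front and one behind. Axes: the frame's (z along its uprights).
- strut (a joint): Strut hinge on the frame's +y side, about the easel's y (rad). 0: folded, its foot pointing up and 0.35 further forward than the frame, at its stop; grows as it swings up, over the top and down behind the frame to its stop at 2.95. The heavy foot drops it to either end: dead centre where it is vertical, 0.65 while the frame leans; 1 to 2 N at the foot push it over.
- hub (a point): Centre of the strut's hub, 120 mm along the upright from the frame's hinge line and 132 mm to easel +y of the frame's middle. From here the red bar, 14 by 10 mm, runs 145 mm to the foot. z axis: along the strut towards the foot.
- foot_peg (a point): Middle of the steel peg at the strut's foot: 10 mm diameter, along the easel's y, sticking out to +y from the red bar. This point is 46 mm from the bar's middle; a rubber disc, 20 mm diameter, ends the peg 42 mm beyond it. About 260 mm above the table when folded; highest on the way over about 295 mm. The tape hangs here at the start.
- tape: Yellow tape roll, a stiff ring, 96 mm outer and 76 mm inner diameter, 24 mm wide, 55 to 115 g. Origin at its centre; y axis: the ring's axis, along the easel's y at the start. It hangs by its inner wall on the foot peg, centre 33 mm below the peg's axis. Can be pinched from above across its width, 28 mm in front (easel -x) of the peg, where the wall is 31 mm above the centre.
- tray: White open plastic tray fixed on the table, 170 by 170 mm outside, 45 mm high, walls and floor 5 mm. Origin under its centre, z up. Place and yaw differ.
- house_yellow: Small painted house model, yellow with green roof, 80 by 65 by 85 mm, origin under its middle; leave alone.
- house_green: Small painted house model, green with brown roof, 80 by 65 by 90 mm, origin under its middle; leave alone.
- house_brown: Small painted house model, brown, 75 by 65 by 85 mm, origin under its middle; leave alone.
- glue: White glue bottle, 76 mm diameter, 190 mm high, origin under its middle; leave alone.
- rinse_mug: Blue mug, 84 mm diameter, 95 mm high, origin under its middle; leave alone.
- jar_lid: Black jar lid lying flat, 60 mm diameter, 16 mm high, origin under its middle; leave alone.
There are look-alikes about, which are no part of the job. There is more than one size of the tape; the job needs the middle-sized. Leave any orange look-alike of the tray alone.

How it is judged (in metres and radians):
On the way, in this order (a step that is already met when the one before it is completed fails the run):
1. the tape roll lies in the tray, let go (x of tape in the frame of tray between -0.085 and 0.085 m and y of tape in the frame of tray between -0.085 and 0.085 m and height (world z) of tape below 0.075 m and contact force between the fingers and tape below 0.05 N and linear speed of tape below 0.05 m/s), for 0.2 s.
2. the strut is flipped over centre and fully down, with the frame still leaning (value of joint strut above 2.75 rad and value of joint frame below 0.2 rad), for 0.2 s.
3. the frame is upright in the gripper, the strut still down (value of joint frame between 0.22 and 0.38 rad and value of joint strut above 2.75 rad and contact force between the fingers and easel above 1 N), for 0.3 s.
At the end, for the whole second after the job is handed in: The gripper holds the frame (finger force on it over 1 N) upright within 0.08 rad (4.5 degrees) and at rest; the strut is down within 0.2 rad of its stop; the tape roll rests in the tray, centre over the tray and lower than 75 mm, not touched by the fingers (all of step 1 and all of step 3 and velocity of joint frame between -0.1 and 0.1 rad/s); the arm keeps its last pose, push and grip.
It fails at once if a painted house shoved by more than 30 mm or knocked over (distance of any of house_yellow, house_green, house_brown from where it was at the start of the episode above 0.03 m or angle between any of house_yellow, house_green, house_brown's own z axis and vertical above 0.5 rad).
It fails at once if the glue bottle, mug or jar lid shoved by more than 30 mm or knocked over (distance of any of glue, rinse_mug, jar_lid from where it was at the start of the episode above 0.03 m or angle between any of glue, rinse_mug, jar_lid's own z axis and vertical above 0.5 rad).
It also fails if it takes over 66 s, if anything falls off the work surface, if the arm or the gripper's body presses on something with over 40 N, if the wrist force passes 120 N, or if a joint passes its speed limit or range.

## Working session

There is one attempt and no reset: what is moved stays moved. The work goes in short steps, Python scripts to look and compute and a tool call to move; the robot and the scene stay as the last step left them, time stands still between calls to the robot, and variables do not carry over. Pictures are saved under pics/ and viewed, and the job is handed in when it is done.

Besides the shell and the picture viewer there is one more tool, called after "Request:" by a JSON object that holds its "name" and its "arguments", one argument or row to a line. move_arm: Moves the arm, as the interface text tells. Its arguments: {"type":"object","properties":{"increments":{"type":"array","items":{"type":"array"}},"squeeze":{"type":"number"}},"required":["increments"]}

```bash
ls; mkdir -p pics; python3 - <<'E'
from station import arm
import cv2,numpy as np
s=arm.observe();print({k:np.round(v,3).tolist() if not isinstance(v,float) else v for k,v in s.items()},arm.grip_point_offset)
for n in("side","top"):
    d=arm.snapshot(n);cv2.imwrite(f"pics/{n}0.png",d["frame"][:,:,::-1]);print(n,d["fx"],d["fy"],d["cx"],d["cy"],np.round(d["world_to_cam"],4).tolist(),[k for k in d])
E
```

```text
pics
{'time': 0.0, 'joint_positions': [0.932, 0.528, 1.434, -0.0, 1.181, -0.179], 'joint_velocities': [-0.0, 0.001, 0.001, -0.0, -0.0, -0.001], 'joint_efforts': [-0.0, -44.005, -17.659, 0.063, 0.058, -0.0], 'position': [277.517, 559.369, 291.293], 'tcp_rot': [-0.717, -3.058, 0.003], 'wrist_force': [-0.245, -0.674, -0.398], 'moment': [-0.017, -0.017, 0.069], 'grip_width': 87.24441356338255} 51.0
side 453.9444619963216 453.9444619963216 319.32384421611886 204.12523724101538 [[-0.9983, -0.0581, -0.0105, 480.1611], [0.0308, -0.6636, 0.7474, -117.1445], [-0.0504, 0.7458, 0.6642, -1494.6542], [0.0, 0.0, 0.0, 1.0]] ['frame', 'fx', 'fy', 'cx', 'cy', 'world_to_cam']
top 490.8477268786276 490.8477268786276 313.14226893509385 201.60643773808238 [[-0.0288, -0.9996, 0.0071, 24.7915], [0.9941, -0.0279, 0.1046, -516.9287], [-0.1044, 0.0101, 0.9945, -1696.9], [0.0, 0.0, 0.0, 1.0]] ['frame', 'fx', 'fy', 'cx', 'cy', 'world_to_cam']
```

View pics/side0.png

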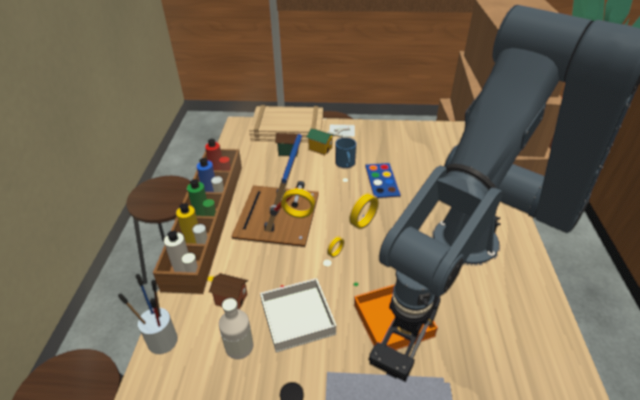

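View pics/top0.png

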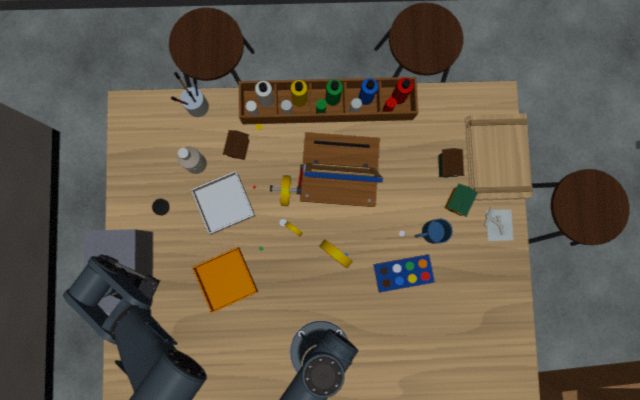

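```bash
python3 - <<'E'
import cv2
a=cv2.imread("pics/top0.png");cv2.imwrite("pics/topc.png",cv2.resize(a[110:270,170:400],None,fx=3.4,fy=3.4,interpolation=cv2.INTER_CUBIC))
a=cv2.imread("pics/side0.png");cv2.imwrite("pics/sidec.png",cv2.resize(a[120:270,220:400],None,fx=4,fy=4,interpolation=cv2.INTER_CUBIC))
E
```

```text
(no output)
```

View pics/topc.png

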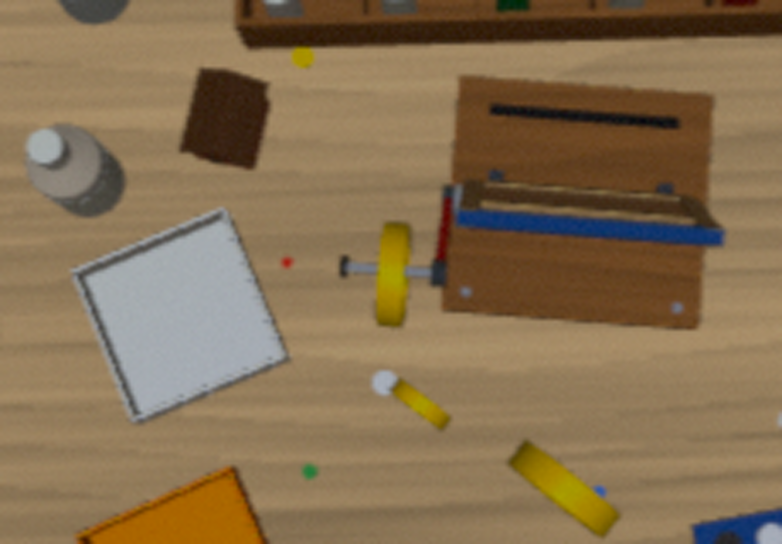

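View pics/sidec.png

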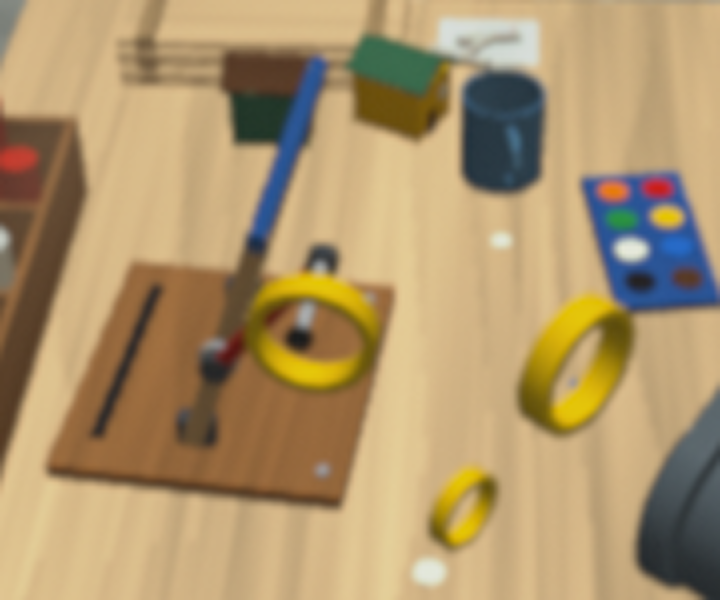

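```bash
cat > h.py <<'E'
import numpy as np,cv2
from station import arm
def cam(n):
    d=arm.snapshot(n);return d
def ray(d,u,v):
    T=np.array(d["world_to_cam"]);R=T[:3,:3];t=T[:3,3]
    r=np.array([(u-d["cx"])/d["fx"],-(v-d["cy"])/d["fy"],-1.0])
    return -R.T@t,R.T@r
def onz(d,u,v,z):
    o,r=ray(d,u,v);return o+r*(z-o[2])/r[2]
def proj(d,p):
    T=np.array(d["world_to_cam"]);c=T[:3,:3]@np.array(p)+T[:3,3]
    return np.array([d["cx"]+d["fx"]*c[0]/-c[2],d["cy"]+d["fy"]*c[1]/c[2]])
def tri(d1,p1,d2,p2):
    o1,r1=ray(d1,*p1);o2,r2=ray(d2,*p2)
    A=np.stack([r1,-r2],1);s=np.linalg.lstsq(A,o2-o1,rcond=None)[0]
    a=o1+s[0]*r1;b=o2+s[1]*r2;return (a+b)/2,np.linalg.norm(a-b)
def crop(d,box,f,name):
    x0,y0,x1,y1=box
    cv2.imwrite("pics/"+name,cv2.resize(d["frame"][y0:y1,x0:x1,::-1],None,fx=f,fy=f,interpolation=cv2.INTER_CUBIC))
E
python3 - <<'E'
from h import *
T=cam("top");S=cam("side")
def mask(d,lo,hi,name):
    h=cv2.cvtColor(d["frame"],cv2.COLOR_RGB2HSV);m=cv2.inRange(h,np.array(lo),np.array(hi))
    n,l,st,c=cv2.connectedComponentsWithStats(m)
    for i in range(1,n):
        if st[i,4]>60:
            pts=np.argwhere(l==i)[:,::-1].astype(np.float32);print(name,st[i].tolist(),c[i].round(1),[np.round(q,1).tolist() for q in cv2.boxPoints(cv2.minAreaRect(pts))])
for n,d in(("T",T),("S",S)):
    mask(d,(22,150,80),(32,255,255),n+" yellow")
    mask(d,(105,150,50),(125,255,255),n+" blue")
    mask(d,(0,150,50),(8,255,200),n+" red")
    mask(d,(0,0,130),(180,50,255),n+" white")
# base corners from crop px (top): /3.4 + (170,110)
for p in[(460,76),(713,95),(697,327),(443,310)]:
    u,v=170+p[0]/3.4,110+p[1]/3.4;print("base",onz(T,u,v,18).round(1))
for p in[(226,210),(75,270),(135,421),(287,357)]:
    u,v=170+p[0]/3.4,110+p[1]/3.4;print("tray",onz(T,u,v,45).round(1))
# peg ends, rail ends
for nm,a,b in[("disc",(345,266),(298,340)),("pegroot",(436,271),(322,258)),("railL",(460,218),(256,240)),("railR",(721,237),(318,60))]:
    print(nm,tri(T,(170+a[0]/3.4,110+a[1]/3.4),S,(220+b[0]/4,120+b[1]/4)))
E
```

```text
T yellow [290, 80, 18, 17, 173] [298.4  88.4] [[287.8999938964844, 82.69999694824219], [303.79998779296875, 77.4000015258789], [308.8999938964844, 92.69999694824219], [293.0, 98.0]]
T yellow [281, 175, 10, 31, 253] [285.1 190.3] [[281.0, 175.0], [290.0, 175.0], [290.0, 205.0], [281.0, 205.0]]
T yellow [286, 222, 16, 14, 97] [293.4 228.6] [[284.3999938964844, 225.10000610351562], [287.6000061035156, 220.89999389648438], [302.3999938964844, 232.10000610351562], [299.29998779296875, 236.1999969482422]]
T yellow [320, 240, 32, 28, 340] [335.4 253.2] [[318.3999938964844, 246.8000030517578], [324.5, 238.60000610351562], [352.70001220703125, 259.79998779296875], [346.6000061035156, 267.8999938964844]]
T blue [359, 79, 19, 25, 286] [367.6  91.3] [[354.20001220703125, 98.5999984741211], [365.79998779296875, 75.4000015258789], [380.20001220703125, 82.5999984741211], [368.6000061035156, 105.80000305175781]]
T blue [305, 172, 77, 10, 332] [343.  176.5] [[304.70001220703125, 175.8000030517578], [305.0, 171.5], [381.20001220703125, 177.1999969482422], [380.8999938964844, 181.5]]
T blue [427, 221, 
[... 5585 characters left out ...]
, 337.6000061035156]]
S white [326, 372, 126, 28, 3010] [384.6 387.3] [[326.0, 372.0], [451.0, 372.0], [451.0, 399.0], [326.0, 399.0]]
base [768.6  30.9  18. ]
base [ 741. -235.   18.]
base [ 496.  -207.8   18. ]
base [521.2  55.3  18. ]
tray [627.8 275.   45. ]
tray [570.  430.1  45. ]
tray [413.9 369.8  45. ]
tray [474.6 214.9  45. ]
disc (array([538.45573775, 138.42571785, 254.20559924]), np.float64(0.532343869054196))
pegroot (array([529.84677218,  56.70808082, 260.90426722]), np.float64(1.3188919492927171))
railL (array([579.10590114,  34.01061292, 257.36436303]), np.float64(1.3748463446165664))
railR (array([ 554.69143151, -199.48258374,  261.76355485]), np.float64(1.3601230492800718))
```

```bash
cat >> h.py <<'E'
PSI=-0.104;O=np.array([637,-90.,0])
EX=np.array([np.cos(PSI),np.sin(PSI),0]);EY=np.array([-np.sin(PSI),np.cos(PSI),0])
def E2W(x,y,z): return O+EX*x+EY*y+np.array([0,0,z])
def W2E(p): q=np.array(p)-O;return np.array([q@EX,q@EY,q[2]])
def st():
    from scipy.spatial.transform import Rotation as Ro
    s=arm.observe();R=Ro.from_rotvec(s["tcp_rot"]).as_matrix()
    print("t",s["time"],"pos",np.round(s["position"],1),"E",W2E(s["position"]).round(1),"yang",np.degrees(np.arctan2(R[1,1],R[0,1])).round(2),"zax",R[:,2].round(3),"F",np.round(s["wrist_force"],2),"M",np.round(s["moment"],2),"w",round(s["grip_width"],1),"j",np.round(s["joint_positions"],2));return s,R
def to(p): # tool-frame shift in m to bring grasp point to world p
    s,R=st();d=np.array(p)-(np.array(s["position"])+51*R[:,2]);print("toolshift m",(R.T@d/1000).round(4))
E
python3 - <<'E'
from h import *
T=cam("top");S=cam("side")
print("tape c",tri(T,(285.3,190.3),S,(298,202.4)),"E peg",E2W(-123.2,178,260),"proj",proj(T,E2W(-123.2,178,260)),proj(S,E2W(-123.2,178,260)))
print("tape rows at z260-ish ends",W2E(onz(T,285.5,175,227)),W2E(onz(T,285.5,205.5,227)))
for n,p in[("disc",(538.5,138.4,254)),("root",(529.8,56.7,261)),("railL",(579.1,34,257)),("railR",(554.7,-199.5,262))]: print(n,W2E(p).round(1))
print("glue",onz(T,182.5,152.5,190),"brown",onz(T,236,145,85))
crop(T,(260,160,330,220),10,"tapeT.png");to(E2W(-151,178,258))
E
```

```text
tape c (array([534.01354767,  97.57914694, 227.99121197]), np.float64(0.09634084402896366)) E peg [532.94431237  99.82795861 260.        ] proj [284.05032728 189.3428141 ] [297.81186374 194.38796727]
tape rows at z260-ish ends [-73.74103617 179.21667362 227.        ] [-169.00330553  171.47349036  227.        ]
disc [-121.7  216.9  254. ]
root [-121.9  134.8  261. ]
railL [-70.5 117.3 257. ]
railR [ -70.5 -117.5  262. ]
glue [670.29662031 425.86594026 190.        ] brown [713.97719133 269.65217461  85.        ]
t 0.3 pos [277.8 559.7 291.9] E [-424.7  608.9  291.9] yang 63.6 zax [-0.    -0.001 -1.   ] F [0.12 0.77 0.07] M [ 0.02  0.01 -0.01] w 87.2 j [ 0.93  0.53  1.43  0.    1.18 -0.18]
toolshift m [-0.407  -0.3081 -0.0169]
```

View pics/tapeT.png

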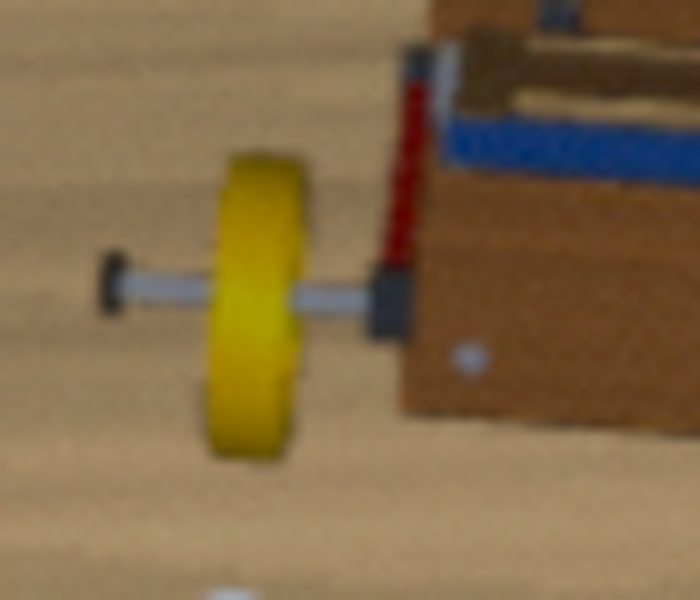

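The candidates are the tape on the peg at top (285,190), the small ring at (293,229) and the large ring at (336,253). The ring on the peg measures 95 mm outside, is centred at z = 228 and hangs on the peg, so it's the middle-sized one. The tray is the white one at (223,203), not the orange one.

Request:
{"name": "move_arm", "arguments": {
  "increments": [
    [[0,0,-0.035],-6.8,80],
    [[0,0,-0.035],-6.8,80],
    [[0,0,-0.035],-6.8,80],
    [[-0.02,-0.032,0],0,80],
    [[-0.02,-0.032,0],0,80],
    [[-0.02,-0.032,0],0,80],
    [[-0.02,-0.032,0],0,80],
    [[-0.02,-0.032,0],0,80]
  ],
  "squeeze": 20
}}

```text
time: 0.97
position: [360.8, 388.7, 397.4]
tcp_rot: [0.163, 3.137, 0.0]
wrist_force: [-0.3, -0.1, 0.4]
grip_width: 60.2
```

Request:
{"name": "move_arm", "arguments": {
  "increments": [
    [[-0.02,-0.032,0],0,80],
    [[-0.02,-0.032,0],0,80],
    [[-0.02,-0.032,0],0,80],
    [[-0.02,-0.032,0],0,80],
    [[-0.02,-0.032,0],0,80],
    [[-0.02,-0.032,0],0,80],
    [[0,0,0],0,80],
    [[0,0,0],0,80]
  ]
}}

```text
time: 1.63
position: [460.7, 185.0, 397.2]
tcp_rot: [-0.172, -3.137, -0.0]
wrist_force: [-0.2, -0.4, 0.7]
grip_width: 59.8
```

```bash
python3 -c "
from h import *
to(E2W(-150,176,258))"
```

```text
t 1.6333 pos [460.7 185.  397.2] E [-203.9  255.2  397.2] yang 83.74 zax [-0.  0. -1.] F [-0.25 -0.45  0.66] M [-0.01  0.06 -0.  ] w 59.8 j [ 0.16  0.23  1.6   0.    1.3  -1.31]
toolshift m [-0.0544 -0.079   0.0882]
```

Request:
{"name": "move_arm", "arguments": {
  "increments": [
    [[-0.027,-0.0395,0],0,120],
    [[-0.0274,-0.0395,0],0,120],
    [[0,0,0],0,120],
    [[0,0,0],0,120]
  ]
}}

```text
time: 1.97
position: [500.1, 113.2, 397.1]
tcp_rot: [-0.168, -3.137, -0.001]
wrist_force: [-0.2, -0.5, -0.8]
grip_width: 47.1
```

```bash
python3 -c "
from h import *
to(E2W(-150,176,258))
T=cam('top');crop(T,(230,130,350,230),6,'a1.png')"
```

```text
t 1.9667 pos [500.1 113.2 397.1] E [-157.3  187.9  397.1] yang 83.88 zax [-0.     0.001 -1.   ] F [-0.16 -0.55 -0.76] M [ 0.02 -0.03  0.01] w 47.1 j [ 0.    0.26  1.57  0.    1.31 -1.46]
toolshift m [-0.0074 -0.012   0.0881]
```

View pics/a1.png

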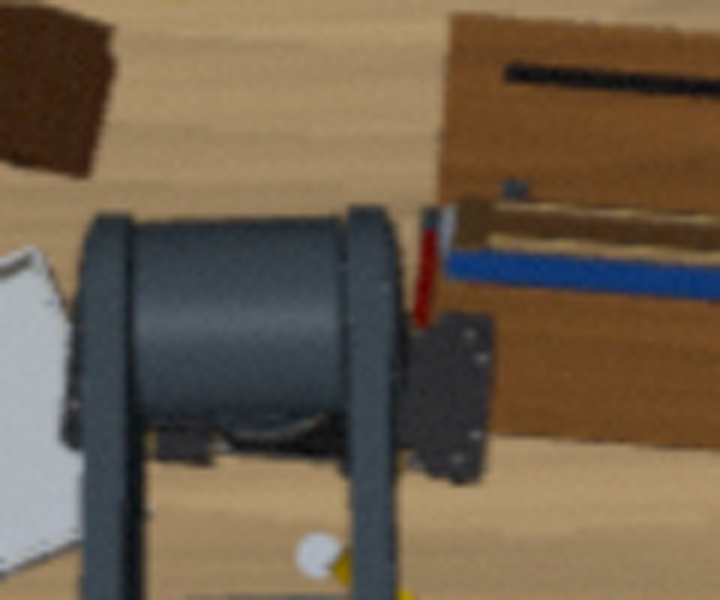

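Request:
{"name": "move_arm", "arguments": {
  "increments": [
    [[-0.007,-0.012,0],0,120],
    [[0,0,0],0,120],
    [[0,0,0],0,120]
  ]
}}

```text
time: 2.27
position: [504.6, 102.4, 397.2]
tcp_rot: [-0.162, -3.137, -0.001]
wrist_force: [0.0, 0.1, -0.5]
grip_width: 46.1
```

```bash
python3 -c "
from h import *
to(E2W(-150,176,258))
S=cam('side');crop(S,(220,100,400,250),4,'a2.png')"
```

```text
t 2.2667 pos [504.6 102.4 397.2] E [-151.6  177.6  397.2] yang 84.08 zax [-0.001  0.001 -1.   ] F [ 0.04  0.12 -0.52] M [ 0.06  0.02 -0.02] w 46.1 j [-0.02  0.26  1.56  0.    1.32 -1.49]
toolshift m [-0.0017 -0.0017  0.0882]
```

View pics/a2.png

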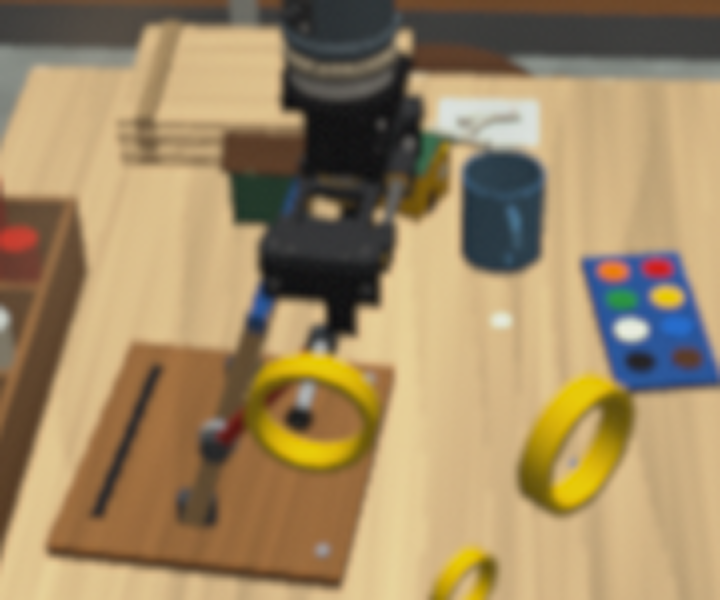

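Side view: the gripper (finger tip at about crop (342,330)) is above and in front of the ring (crop (313,410)). I'll descend 88 mm.

Request:
{"name": "move_arm", "arguments": {
  "increments": [
    [[-0.001,-0.001,0.022],0,120],
    [[0,0,0.022],0,120],
    [[0,0,0.022],0,120],
    [[0,0,0.022],0,120],
    [[0,0,0],0,120],
    [[0,0,0],0,120],
    [[0,0,0],0,120]
  ]
}}

```text
time: 2.9
position: [506.7, 100.5, 310.3]
tcp_rot: [0.163, 3.136, 0.0]
wrist_force: [0.2, 0.3, 0.2]
grip_width: 45.8
```

```bash
python3 -c "
from h import *
to(E2W(-150,176,258))
S=cam('side');crop(S,(250,140,350,230),7,'a3.png')"
```

```text
t 2.9 pos [506.7 100.5 310.3] E [-149.3  175.9  310.3] yang 84.05 zax [ 0.002  0.    -1.   ] F [0.19 0.29 0.16] M [0.02 0.01 0.  ] w 45.8 j [-0.02  0.36  1.68  0.    1.1  -1.49]
toolshift m [0.0008 0.0001 0.0013]
```

View pics/a3.png

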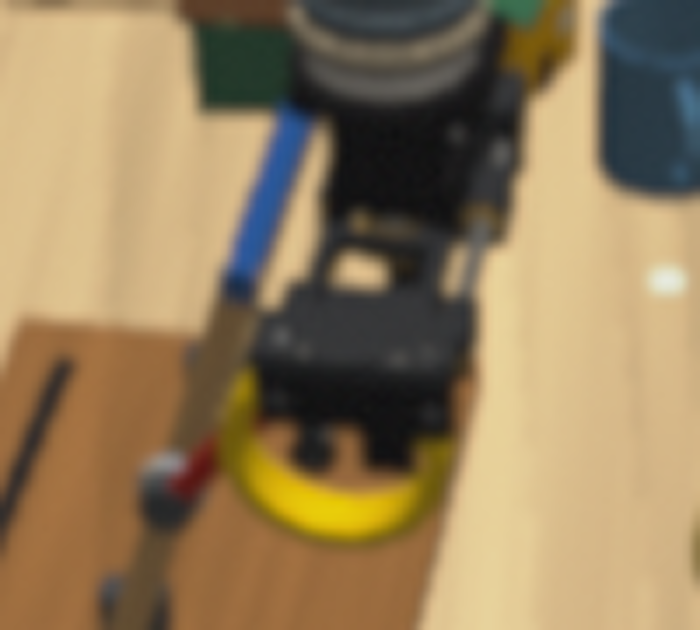

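The finger straddles the ring in front of the peg (disc at crop (315,445), finger at (390,450)). Now I'll close.

Request:
{"name": "move_arm", "arguments": {
  "increments": [
    [[0,0,0],0,255],
    [[0,0,0],0,255],
    [[0,0,0],0,255],
    [[0,0,0],0,255],
    [[0,0,0],0,255],
    [[0,0,0],0,255]
  ],
  "squeeze": 25
}}

```text
time: 3.45
position: [506.4, 99.7, 309.5]
tcp_rot: [0.165, 3.137, -0.0]
wrist_force: [-0.5, -0.3, 2.1]
grip_width: 23.4
```

Request:
{"name": "move_arm", "arguments": {
  "increments": [
    [[0,0,-0.01],0,255],
    [[0,0,-0.01],0,255],
    [[0,0,-0.01],0,255],
    [[0,0,0],0,255],
    [[0,0,0],0,255]
  ]
}}

```text
time: 3.87
position: [506.8, 99.7, 340.4]
tcp_rot: [0.164, 3.135, 0.0]
wrist_force: [0.2, -0.5, -0.5]
grip_width: 23.8
```

```bash
python3 -c "
from h import *
st()
S=cam('side');crop(S,(250,140,350,230),7,'a4.png')"
```

```text
t 3.8667 pos [506.8  99.7 340.4] E [-149.2  175.2  340.4] yang 84.0 zax [ 0.003 -0.    -1.   ] F [ 0.19 -0.49 -0.48] M [ 0.05 -0.    0.  ] w 23.8 j [-0.02  0.32  1.64 -0.    1.17 -1.49]
```

View pics/a4.png

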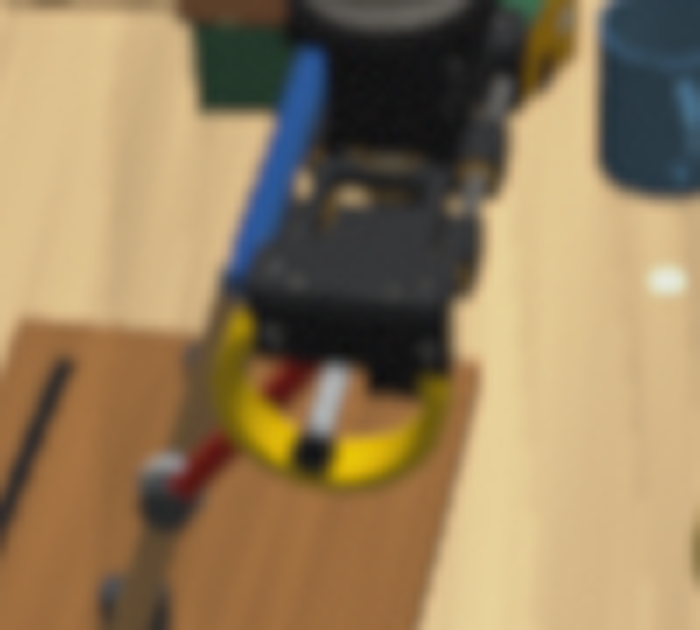

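Request:
{"name": "move_arm", "arguments": {
  "increments": [
    [[0,0.018,0],0,255],
    [[0,0.018,0],0,255],
    [[0,0.018,0],0,255],
    [[0,0.018,0],0,255],
    [[0,0.018,0],0,255],
    [[0,0.018,0],0,255],
    [[0,0,0],0,255],
    [[0,0,0],0,255]
  ]
}}

```text
time: 4.58
position: [517.1, 207.7, 338.6]
tcp_rot: [-0.161, -3.136, 0.001]
wrist_force: [-0.1, 0.1, 0.4]
grip_width: 23.6
```

```bash
python3 -c "
from h import *
to(np.array([521.6,322.4,86])-28*EX)
S=cam('side');crop(S,(220,120,380,250),4,'a5.png')
T=cam('top');crop(T,(170,120,370,250),4,'a5t.png')"
```

```text
t 4.5833 pos [517.1 207.7 338.6] E [-150.1  283.6  338.6] yang 84.11 zax [-0.001 -0.001 -1.   ] F [-0.11  0.13  0.41] M [-0.03  0.01 -0.  ] w 23.6 j [ 0.18  0.38  1.55 -0.    1.21 -1.29]
toolshift m [0.035  0.1149 0.2015]
```

View pics/a5.png

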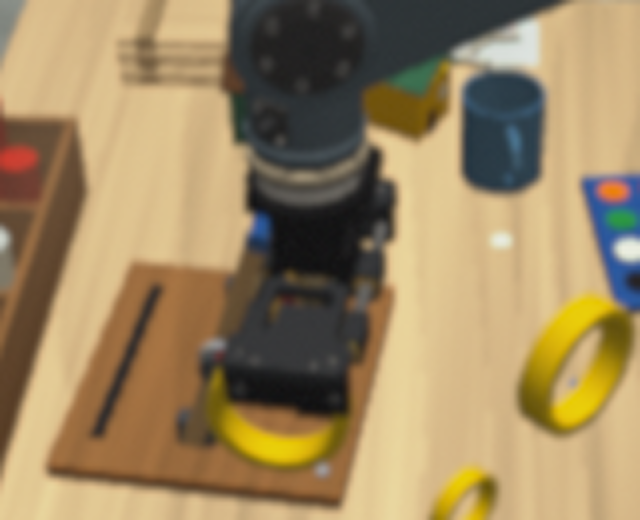

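View pics/a5t.png

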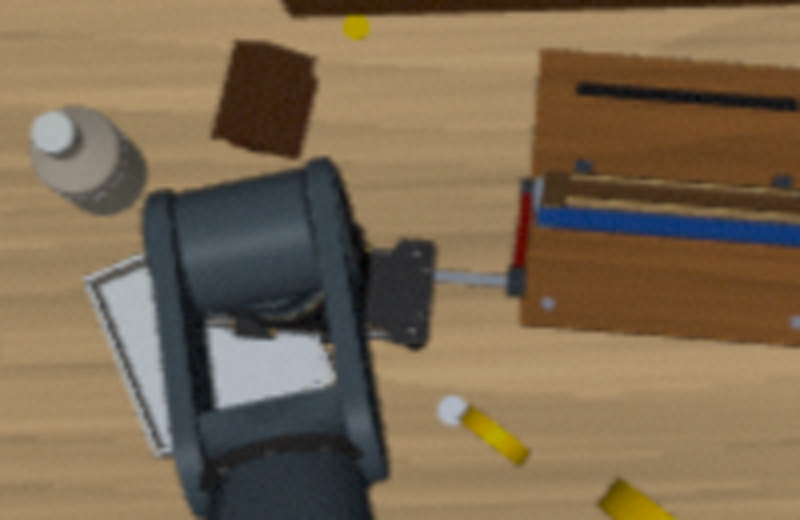

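Request:
{"name": "move_arm", "arguments": {
  "increments": [
    [[0.009,0.029,0],0,255],
    [[0.009,0.029,0],0,255],
    [[0.009,0.029,0],0,255],
    [[0.009,0.028,0],0,255],
    [[0,0,0.03],0,255],
    [[0,0,0.03],0,255],
    [[0,0,0.03],0,255],
    [[0,0,0.03],0,255]
  ]
}}

```text
time: 5.35
position: [493.9, 324.5, 218.3]
tcp_rot: [0.165, 3.137, -0.0]
wrist_force: [-0.5, -0.1, -0.0]
grip_width: 23.8
```

Request:
{"name": "move_arm", "arguments": {
  "increments": [
    [[0,0,0.03],0,255],
    [[0,0,0.02],0,255],
    [[0,0,0.01],0,255],
    [[0,0,0],0,255],
    [[0,0,0],0,255],
    [[0,0,0],0,255]
  ]
}}

```text
time: 5.85
position: [495.0, 325.4, 160.7]
tcp_rot: [0.165, 3.135, 0.002]
wrist_force: [-0.0, -0.8, -0.3]
grip_width: 23.9
```

```bash
python3 -c "
from h import *
to(np.array([521.6,322.4,86])-28*EX)
S=cam('side');crop(S,(200,200,400,360),4,'a6.png')
"
```

```text
t 5.85 pos [495.  325.4 160.7] E [-184.4  398.4  160.7] yang 83.97 zax [ 0.003  0.001 -1.   ] F [-0.02 -0.82 -0.3 ] M [ 0.08 -0.04  0.02] w 23.9 j [ 0.39  0.66  1.63 -0.    0.85 -1.07]
toolshift m [ 0.0014 -0.0003  0.0237]
```

View pics/a6.png

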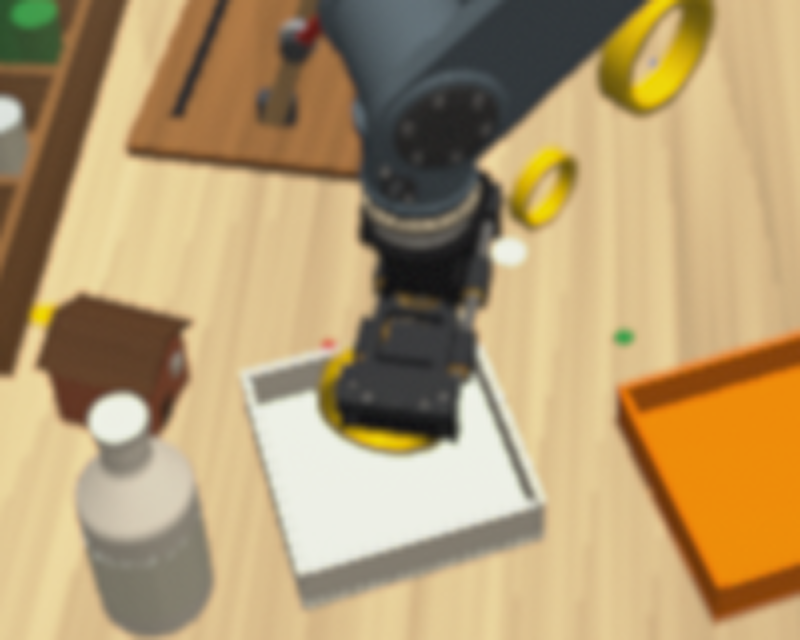

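Request:
{"name": "move_arm", "arguments": {
  "increments": [
    [[0,0,0.011],0,255],
    [[0,0,0.009],0,255],
    [[0,0,0],0,255],
    [[0,0,0],0,255]
  ]
}}

```text
time: 6.23
position: [493.2, 325.1, 138.5]
tcp_rot: [-0.164, -3.136, 0.001]
wrist_force: [-0.0, -0.1, -0.1]
grip_width: 23.6
```

```bash
python3 -c "
from h import *
to(np.array([521.6,322.4,86])-28*EX)
S=cam('side');crop(S,(200,200,400,360),4,'a7.png')
"
```

```text
t 6.2333 pos [493.2 325.1 138.5] E [-186.1  397.9  138.5] yang 84.0 zax [-0.002 -0.001 -1.   ] F [-0.02 -0.12 -0.15] M [-0.01  0.01  0.  ] w 23.6 j [ 0.39  0.69  1.64 -0.    0.81 -1.07]
toolshift m [-0.0006  0.0003  0.0015]
```

View pics/a7.png

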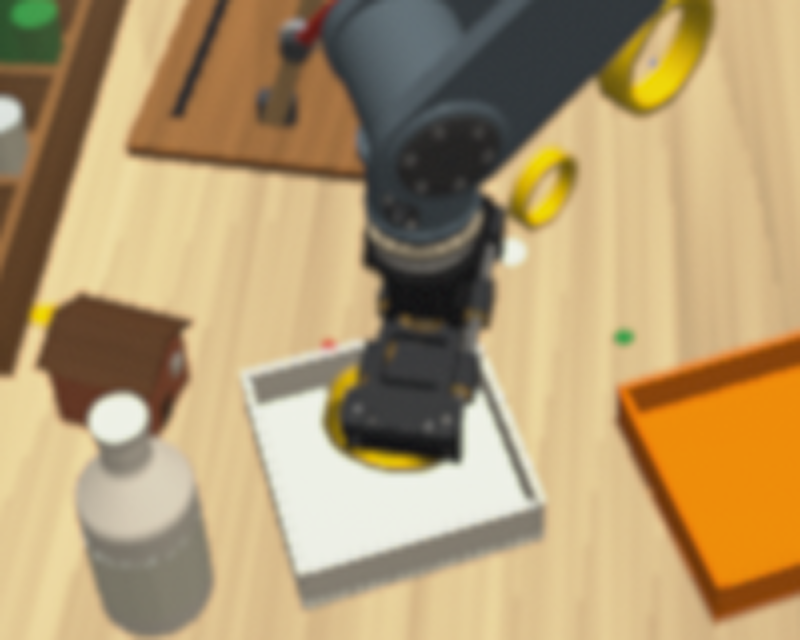

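Request:
{"name": "move_arm", "arguments": {
  "increments": [
    [[0,0,0.003],0,255],
    [[0,0,0],0,255],
    [[0,0,0],0,130],
    [[0,0,0],0,130],
    [[0,0,0],0,130],
    [[0,0,0],0,130]
  ]
}}

```text
time: 6.78
position: [493.9, 325.4, 136.5]
tcp_rot: [0.165, 3.137, 0.0]
wrist_force: [-0.7, -0.5, -0.0]
grip_width: 39.5
```

Request:
{"name": "move_arm", "arguments": {
  "increments": [
    [[0,0,-0.02],0,130],
    [[0,0,-0.03],0,130],
    [[0,0,-0.04],0,130],
    [[0,0,-0.04],0,130],
    [[0,0,-0.04],0,130],
    [[0,0,-0.04],0,130],
    [[0,0,0],0,130],
    [[0,0,0],0,130]
  ]
}}

```text
time: 7.45
position: [494.8, 325.8, 349.7]
tcp_rot: [0.164, 3.131, 0.005]
wrist_force: [-0.2, -1.1, -0.1]
grip_width: 42.7
```

```bash
python3 -c "
from h import *
st()
S=cam('side');crop(S,(180,110,380,360),2.4,'a8.png')
T=cam('top');crop(T,(150,120,390,260),3.3,'a8t.png')
"
```

```text
t 7.45 pos [494.8 325.8 349.7] E [-184.6  398.8  349.7] yang 84.0 zax [ 0.007  0.003 -1.   ] F [-0.18 -1.15 -0.12] M [0.08 0.04 0.01] w 42.7 j [ 0.39  0.42  1.45 -0.    1.26 -1.07]
```

View pics/a8.png

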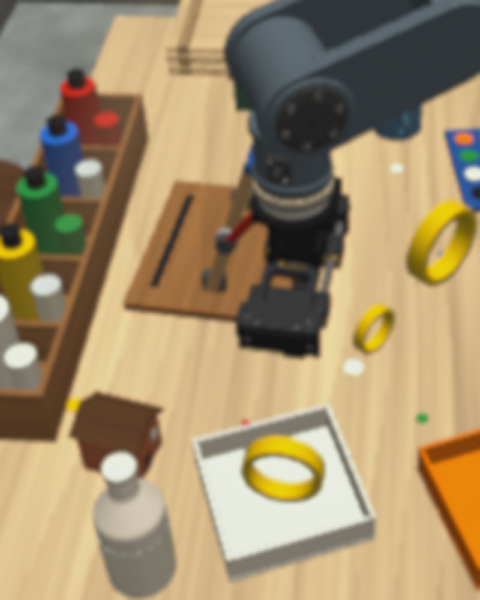

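View pics/a8t.png

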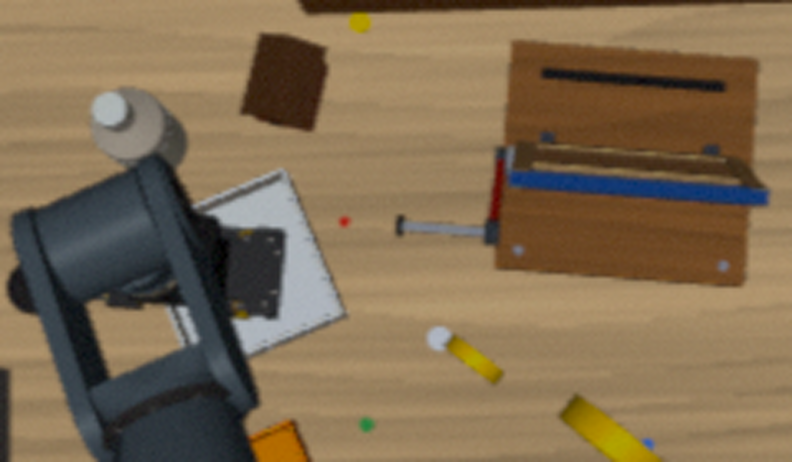

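Tape is in the white tray at side crop (283,468) and let go. Next I'll turn the gripper 90° so the jaws lie along easel x, and close the fingers for the strut push.

Request:
{"name": "move_arm", "arguments": {
  "increments": [
    [[0,0,-0.003],7,255],
    [[0,0,0],7,255],
    [[0,0,0],7,255],
    [[0,0,0],7,255],
    [[0,0,0],7,255],
    [[0,0,0],7,255],
    [[0,0,0],7,255],
    [[0,0,0],7,255]
  ]
}}

```text
time: 8.22
position: [492.8, 324.8, 346.4]
tcp_rot: [-1.625, -2.685, 0.007]
wrist_force: [0.5, -0.2, 0.6]
grip_width: 2.4
```

Request:
{"name": "move_arm", "arguments": {
  "increments": [
    [[0,0,0],7,255],
    [[0,0,0],7,255],
    [[0,0,0],7,255],
    [[0,0,0],7,255],
    [[0,0,0],6,255],
    [[0,0,0],0,255]
  ]
}}

```text
time: 8.72
position: [492.9, 324.9, 346.6]
tcp_rot: [-2.335, -2.099, 0.008]
wrist_force: [-0.2, -0.2, 0.2]
grip_width: 0.3
```

```bash
python3 -c "
from h import *
to(E2W(-170,188,300))
T=cam('top');S=cam('side');crop(T,(150,120,390,260),3.3,'a9t.png')
"
```

```text
t 8.7167 pos [492.9 324.9 346.6] E [-186.4  397.7  346.6] yang -6.11 zax [-0.005 -0.002 -1.   ] F [-0.16 -0.19  0.21] M [-0.1   0.08  0.03] w 0.3 j [0.39 0.42 1.45 0.   1.27 0.5 ]
toolshift m [-0.2095  0.0172 -0.004 ]
```

View pics/a9t.png

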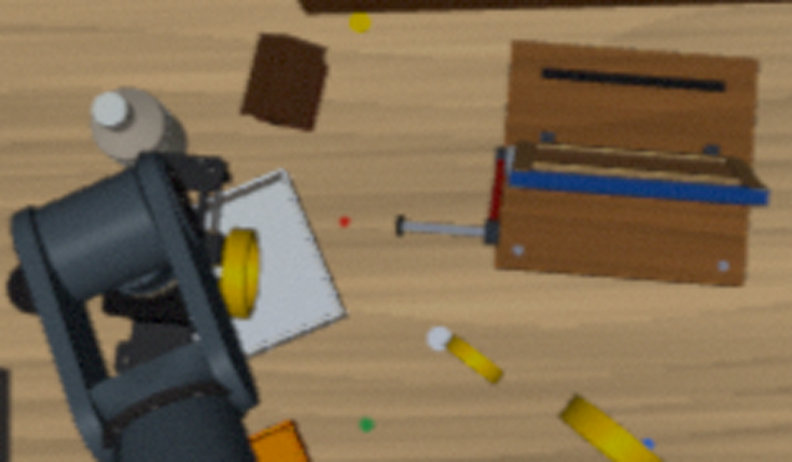

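The tape stands on edge in the tray (top crop (240,272)), which meets the limits. Now over to in front of the foot peg.

Request:
{"name": "move_arm", "arguments": {
  "increments": [
    [[-0.035,0.002,0],0,255],
    [[-0.035,0.002,0],0,255],
    [[-0.035,0.002,0],0,255],
    [[-0.035,0.002,0],0,255],
    [[-0.035,0.002,0],0,255],
    [[-0.035,0.002,0],0,255],
    [[0,0,0],0,255],
    [[0,0,0],0,255]
  ]
}}

```text
time: 9.48
position: [483.6, 113.7, 348.8]
tcp_rot: [-2.336, -2.099, 0.001]
wrist_force: [1.0, 0.9, 0.2]
grip_width: 0.2
```

```bash
python3 -c "
from h import *
to(E2W(-165,188,267))
S=cam('side');crop(S,(200,100,400,250),3.8,'b1.png')
"
```

```text
t 9.4833 pos [483.6 113.7 348.8] E [-173.7  186.7  348.8] yang -6.13 zax [-0.001  0.    -1.   ] F [1.04 0.94 0.16] M [-0.06  0.04 -0.03] w 0.2 j [0.01 0.28 1.67 0.   1.18 0.11]
toolshift m [0.0013 0.0088 0.0307]
```

View pics/b1.png

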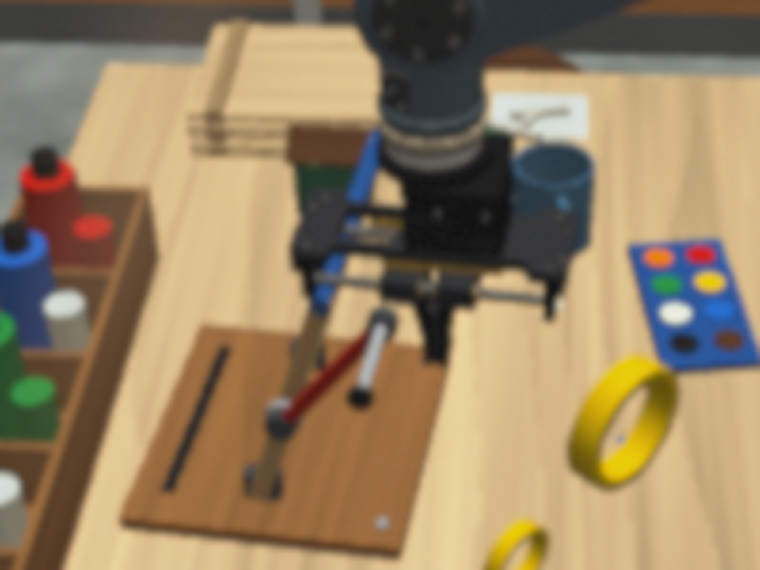

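Request:
{"name": "move_arm", "arguments": {
  "increments": [
    [[0.001,0,0.015],0,255],
    [[0,0,0.015],0,255],
    [[0,0.015,0],0,255],
    [[0,0.01,0],0,255],
    [[0,0.01,0],0,255],
    [[0,0.01,0],0,255],
    [[0,0.01,0],0,255],
    [[0,0.01,0],0,255]
  ]
}}

```text
time: 10.2
position: [549.2, 109.8, 319.8]
tcp_rot: [-2.334, -2.103, -0.0]
wrist_force: [-1.3, 0.4, 2.2]
grip_width: 0.5
```

```bash
python3 -c "
from h import *
st()
S=cam('side');crop(S,(200,100,400,250),3.8,'b2.png')
"
```

```text
t 10.2 pos [549.2 109.8 319.8] E [-108.1  189.6  319.8] yang -5.95 zax [-0.  0. -1.] F [-1.27  0.36  2.22] M [-0.03  0.35  0.02] w 0.5 j [-0.    0.41  1.57  0.    1.17  0.1 ]
```

View pics/b2.png

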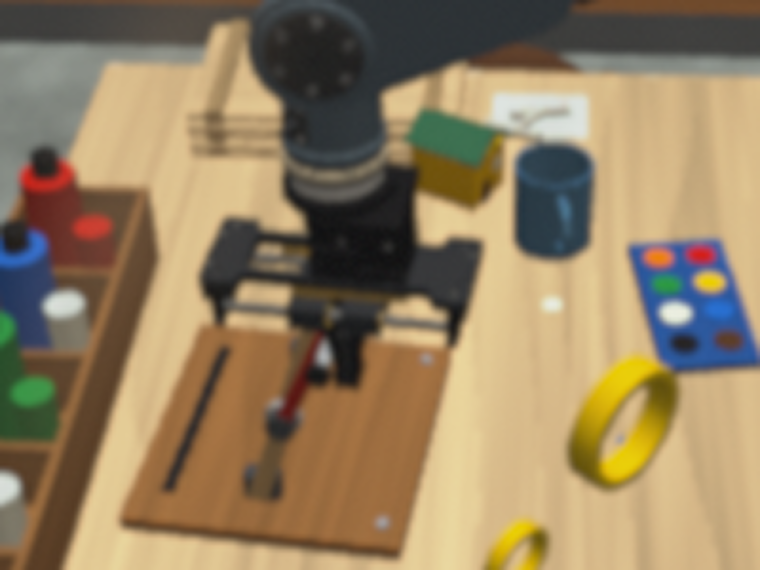

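Request:
{"name": "move_arm", "arguments": {
  "increments": [
    [[0,0.01,-0.002],0,255],
    [[0,0.01,-0.002],0,255],
    [[0,0.01,-0.002],0,255],
    [[0,0.01,-0.002],0,255],
    [[0,0.01,-0.002],0,255],
    [[0,0.01,0],0,255],
    [[0,0,0],0,255]
  ]
}}

```text
time: 10.83
position: [610.7, 102.5, 329.4]
tcp_rot: [2.333, 2.1, 0.004]
wrist_force: [0.4, -0.5, 0.7]
grip_width: 0.6
```

```bash
python3 -c "
from h import *
st()
S=cam('side');crop(S,(200,100,400,250),3.8,'b3.png')
"
```

```text
t 10.8333 pos [610.7 102.5 329.4] E [-46.1 188.8 329.4] yang -6.04 zax [ 0.004 -0.    -1.   ] F [ 0.37 -0.51  0.69] M [-0.07  0.02 -0.06] w 0.6 j [-0.01  0.48  1.41 -0.    1.25  0.09]
```

View pics/b3.png

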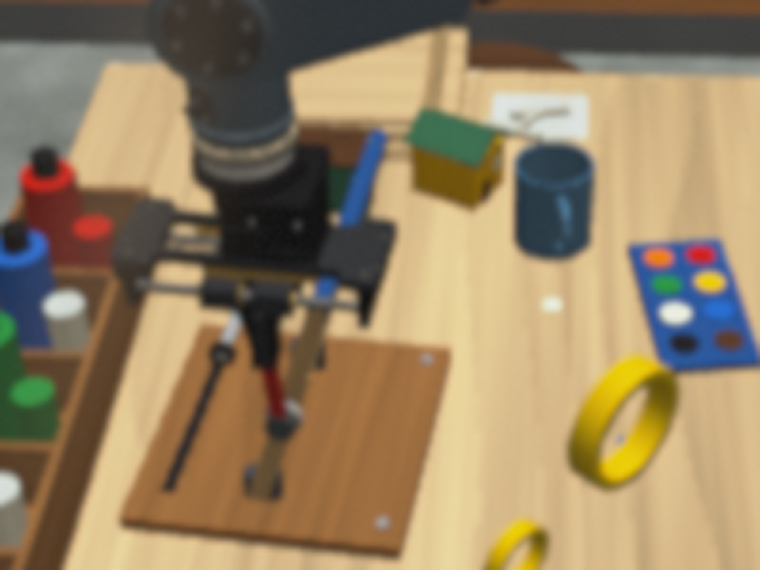

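The strut has passed centre. I'll wait, then back away up and forward.

Request:
{"name": "move_arm", "arguments": {
  "increments": [
    [[0,0,0],0,255],
    [[0,0,0],0,255],
    [[0,0,0],0,255],
    [[0,0,0],0,255],
    [[0,0,0],0,255],
    [[0,0,0],0,255]
  ]
}}

```text
time: 11.38
position: [608.0, 103.2, 329.4]
tcp_rot: [2.335, 2.102, 0.0]
wrist_force: [0.9, 0.3, -0.8]
grip_width: 0.4
```

```bash
python3 -c "
from h import *
st()
S=cam('side');crop(S,(200,100,400,250),3.8,'b4.png')
"
```

```text
t 11.3833 pos [608.  103.2 329.4] E [-48.9 189.2 329.4] yang -5.99 zax [ 0.  0. -1.] F [ 0.86  0.35 -0.83] M [-0.06  0.09  0.02] w 0.4 j [-0.01  0.48  1.41  0.    1.25  0.09]
```

View pics/b4.png

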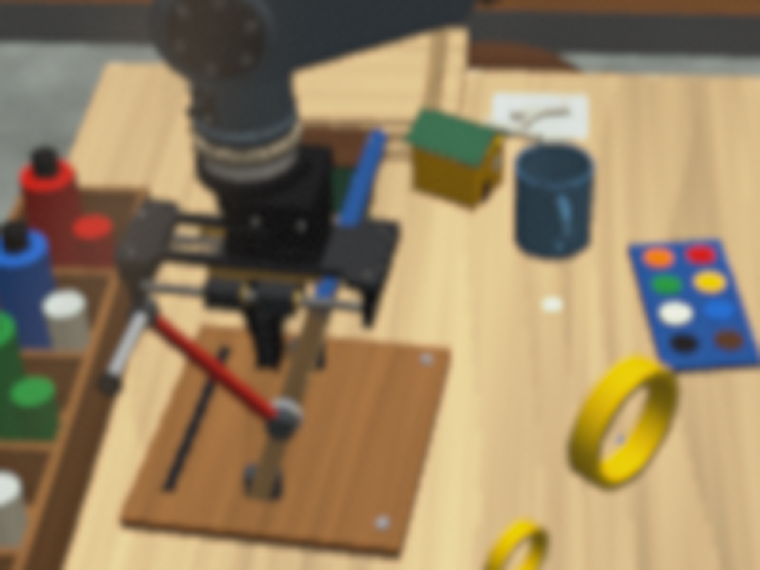

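Request:
{"name": "move_arm", "arguments": {
  "increments": [
    [[0,-0.005,-0.03],0,0],
    [[0,-0.005,-0.03],0,0],
    [[-0.03,-0.004,-0.01],0,0],
    [[-0.03,-0.004,0],0,0],
    [[-0.03,-0.004,0],0,0],
    [[-0.03,0,0],0,0],
    [[-0.03,0,0],0,0],
    [[-0.03,0,0],0,0]
  ]
}}

```text
time: 12.1
position: [567.0, -74.8, 399.5]
tcp_rot: [2.334, 2.102, 0.0]
wrist_force: [0.9, -0.2, 1.2]
grip_width: 45.7
```

Request:
{"name": "move_arm", "arguments": {
  "increments": [
    [[0,0,0],0,0],
    [[0,0,0],0,0],
    [[0,0,0],0,0],
    [[0,0,0],0,0],
    [[0,0,0],0,0],
    [[0,0,0],0,0],
    [[0,0,0],0,0],
    [[0,0,0],0,0]
  ]
}}

```text
time: 12.77
position: [567.6, -72.9, 399.3]
tcp_rot: [-2.334, -2.103, -0.0]
wrist_force: [-0.3, 0.6, 0.0]
grip_width: 86.6
```

```bash
python3 -c "
from h import *
to(E2W(-71,0,259))
S=cam('side');crop(S,(200,80,400,250),3.5,'b5.png')
T=cam('top');crop(T,(230,110,430,250),3.9,'b5t.png')
"
```

```text
t 12.7667 pos [567.6 -72.9 399.3] E [-70.8   9.8 399.3] yang -5.94 zax [ 0.  0. -1.] F [-0.26  0.57  0.01] M [-0.12  0.1  -0.01] w 86.6 j [-0.32  0.35  1.43  0.    1.37 -0.22]
toolshift m [-0.0098 -0.0002  0.0893]
```

View pics/b5.png

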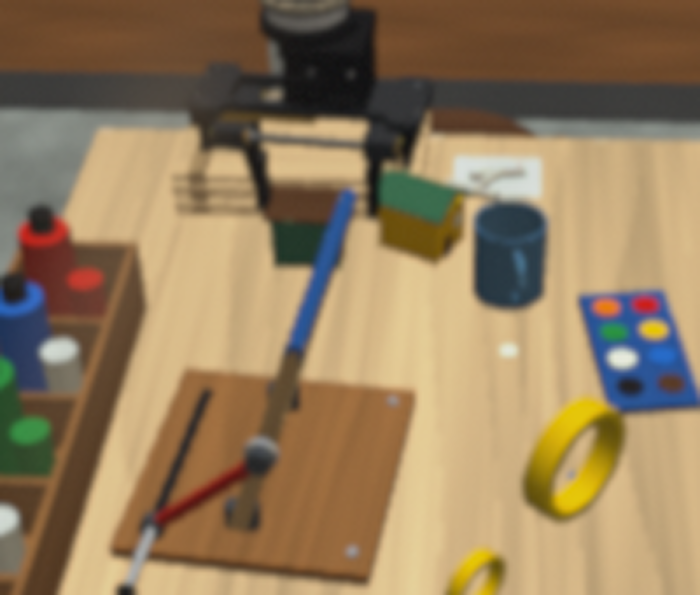

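View pics/b5t.png

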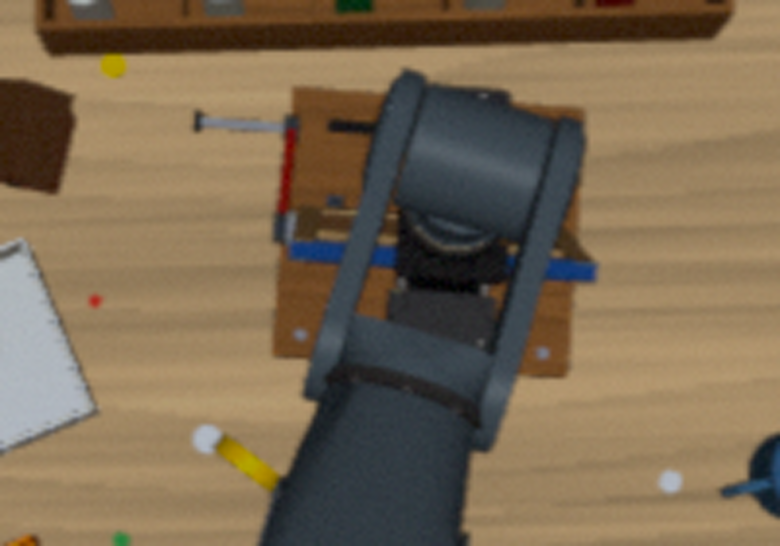

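```bash
python3 -c "
from h import *
T=cam('top');S=cam('side')
for a,b in[((305.1,141.3),(242.9,228)),((280.8,140.8),(235.7,249.1))]:
  p,e=tri(T,a,S,b);q=W2E(p);print(q,e,'strut',.65+np.arctan2(q[0]+35.5,q[2]-144.6))
crop(S,(200,80,400,250),3.5,'b6.png')
"
```

```text
[ 77.31534856 131.10582111  52.01212545] 1.1517808946159804 strut 2.908034077278309
[ 75.32638115 216.96290945  43.66815217] 0.5860216190072259 strut 2.959502836564596
```

View pics/b6.png

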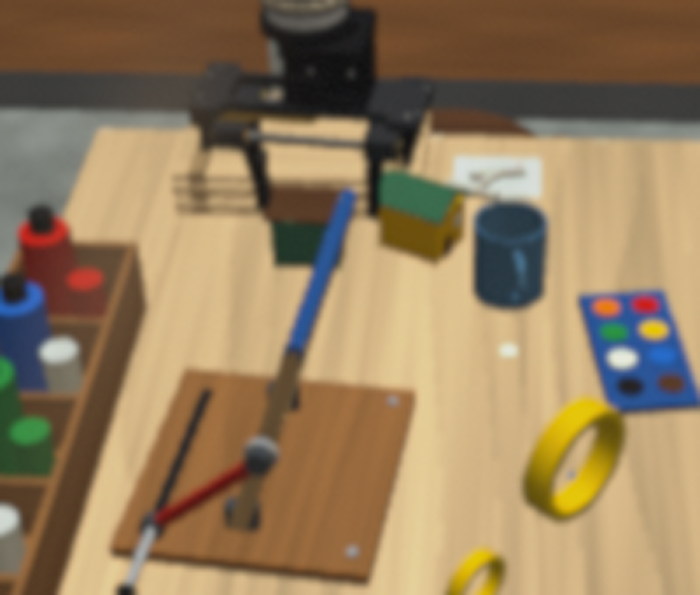

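Strut measures about 2.93 rad, down and still, with the frame leaning. Now descend over the rail.

Request:
{"name": "move_arm", "arguments": {
  "increments": [
    [[-0.01,0,0.02],0,0],
    [[0,0,0.024],0,0],
    [[0,0,0.025],0,0],
    [[0,0,0.02],0,0],
    [[0,0,0],0,0],
    [[0,0,0],0,0],
    [[0,0,0],0,0]
  ]
}}

```text
time: 13.55
position: [567.3, -83.8, 311.4]
tcp_rot: [2.333, 2.101, 0.002]
wrist_force: [0.7, -0.1, -0.3]
grip_width: 87.0
```

```bash
python3 -c "
from h import *
to(E2W(-71,0,259))
S=cam('side');crop(S,(240,80,340,190),6,'b7.png')
"
```

```text
t 13.55 pos [567.3 -83.8 311.4] E [-70.   -1.1 311.4] yang -6.01 zax [ 0.002 -0.001 -1.   ] F [ 0.67 -0.07 -0.34] M [-0.07  0.06 -0.09] w 87.0 j [-0.34  0.44  1.54  0.    1.16 -0.24]
toolshift m [ 0.0011 -0.0011  0.0014]
```

View pics/b7.png

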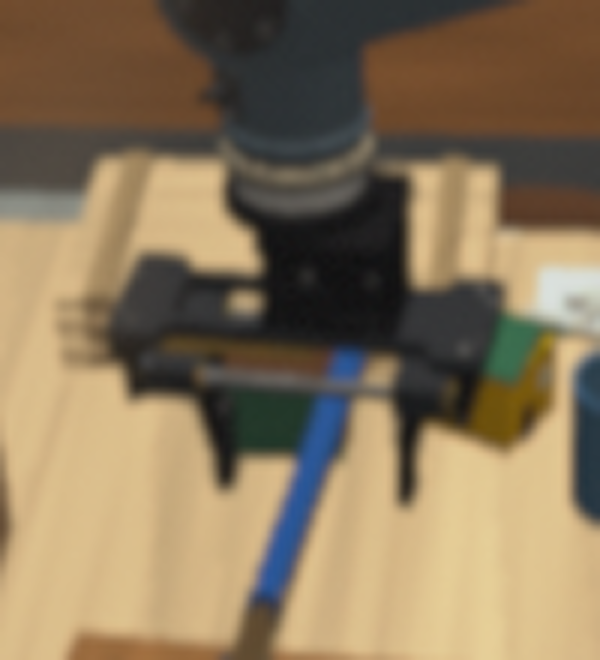

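The rail sits between the fingers at (320,430), with fingers at (220,440) and (410,450). Closing on it.

Request:
{"name": "move_arm", "arguments": {
  "increments": [
    [[0,-0.001,0],0,255],
    [[0,0,0],0,255],
    [[0,0,0],0,255],
    [[0,0,0],0,255],
    [[0,0,0],0,255],
    [[0,0,0],0,255],
    [[0,0,0],0,255],
    [[0,0,0],0,255]
  ],
  "squeeze": 25
}}

```text
time: 14.27
position: [565.4, -83.4, 310.2]
tcp_rot: [-2.335, -2.102, 0.0]
wrist_force: [-0.3, -0.8, 0.7]
grip_width: 42.0
```

```bash
python3 -c "
from h import *
to(E2W(0,0,270))
S=cam('side');crop(S,(200,80,400,250),3.5,'b8.png')
"
```

```text
t 14.2667 pos [565.4 -83.4 310.2] E [-71.9  -0.9 310.2] yang -6.0 zax [-0.  0. -1.] F [-0.29 -0.79  0.66] M [-0.1   0.03  0.01] w 42.0 j [-0.34  0.43  1.55  0.    1.16 -0.24]
toolshift m [ 0.0009  0.0719 -0.0108]
```

View pics/b8.png

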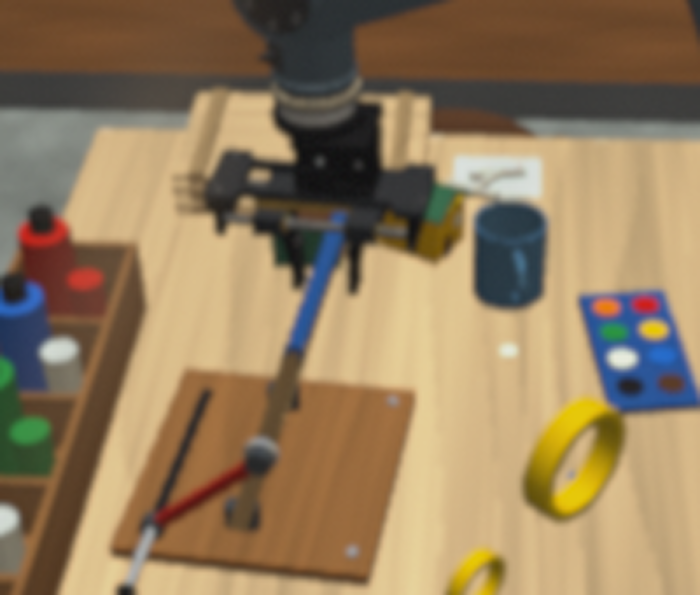

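Still closing.

Request:
{"name": "move_arm", "arguments": {
  "increments": [
    [[0,0,0],0,255],
    [[0,0,0],0,255],
    [[0,0,0],0,255],
    [[0,0,0],0,255],
    [[0,0,0],0,255],
    [[0,0,0],0,255],
    [[0,0,0],0,255],
    [[0,0,0],0,255]
  ]
}}

```text
time: 14.98
position: [567.3, -83.7, 310.2]
tcp_rot: [2.332, 2.099, 0.005]
wrist_force: [5.2, -0.2, -3.8]
grip_width: 16.9
```

```bash
python3 -c "
from h import *
to(E2W(0,0,270))
"
```

```text
t 14.9833 pos [567.3 -83.7 310.2] E [-69.9  -0.9 310.2] yang -6.01 zax [ 0.005 -0.    -1.   ] F [ 5.17 -0.24 -3.77] M [-0.12 -0.69  0.01] w 16.9 j [-0.34  0.44  1.55  0.    1.15 -0.24]
toolshift m [ 0.001   0.0697 -0.0104]
```

Request:
{"name": "move_arm", "arguments": {
  "increments": [
    [[0,0.007,-0.002],0,255],
    [[0,0.007,-0.0017],0,255],
    [[0,0.007,-0.0016],0,255],
    [[0,0.007,-0.0014],0,255],
    [[0,0.007,-0.0012],0,255],
    [[0,0,0],0,255]
  ]
}}

```text
time: 15.48
position: [600.5, -87.1, 318.9]
tcp_rot: [-2.333, -2.101, 0.002]
wrist_force: [-4.3, -0.4, 4.0]
grip_width: 17.5
```

```bash
python3 -c "
from h import *
to(E2W(0,0,270))
"
```

```text
t 15.4833 pos [600.5 -87.1 318.9] E [-36.6  -0.9 318.9] yang -5.99 zax [-0.002  0.    -1.   ] F [-4.28 -0.41  4.04] M [-0.09  1.12 -0.  ] w 17.5 j [-0.33  0.48  1.45 -0.    1.22 -0.22]
toolshift m [ 0.001   0.0367 -0.0022]
```

Request:
{"name": "move_arm", "arguments": {
  "increments": [
    [[0,0.0075,-0.001],0,255],
    [[0,0.0075,-0.0007],0,255],
    [[0,0.0075,-0.0005],0,255],
    [[0,0.007,-0.0003],0,255],
    [[0,0.007,0],0,255],
    [[0,0,0],0,255],
    [[0,0,0],0,255],
    [[0,0,0],0,255]
  ]
}}

```text
time: 16.15
position: [636.5, -90.9, 320.7]
tcp_rot: [2.335, 2.102, -0.0]
wrist_force: [-4.0, -0.6, 2.4]
grip_width: 17.2
```

```bash
python3 -c "
from h import *
to(E2W(0,0,270))
S=cam('side');crop(S,(160,80,400,250),3.2,'b9.png')
T=cam('top');crop(T,(170,110,430,250),3,'b9t.png')
"
```

```text
t 16.15 pos [636.5 -90.9 320.7] E [ -0.4  -0.9 320.7] yang -6.0 zax [-0. -0. -1.] F [-4.04 -0.58  2.4 ] M [-0.14  0.96  0.07] w 17.2 j [-0.32  0.52  1.35 -0.    1.26 -0.21]
toolshift m [ 0.0009  0.0004 -0.0003]
```

View pics/b9.png

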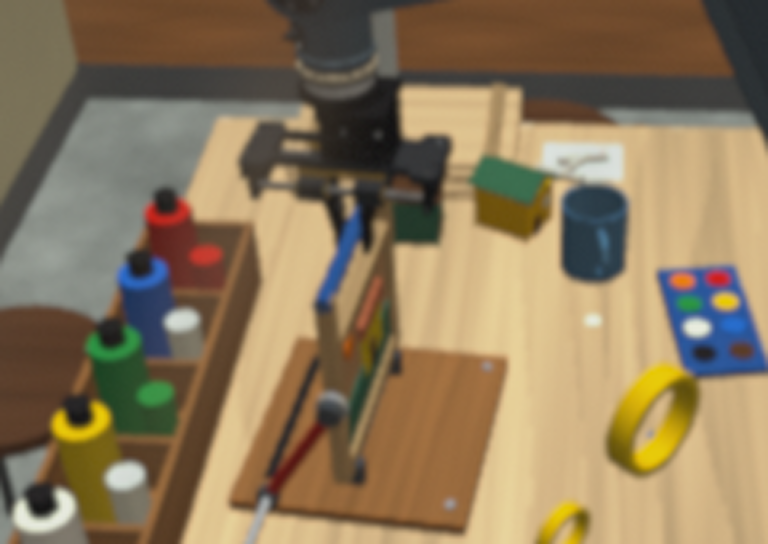

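View pics/b9t.png

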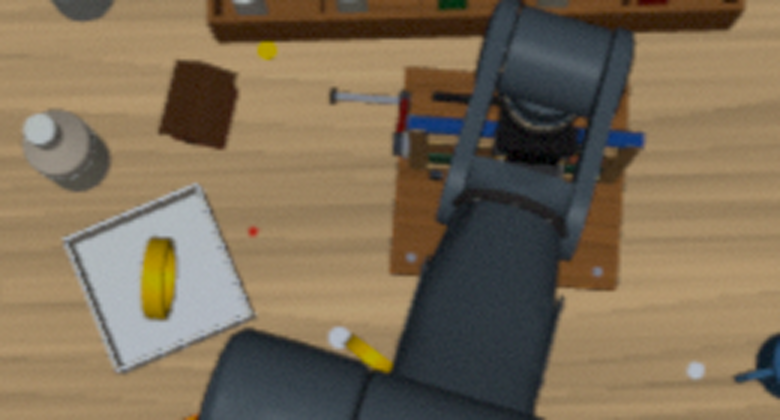

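```bash
python3 -c "
from h import *
T=cam('top');S=cam('side')
p,e=tri(T,(307,151.3),S,(260.6,174.4));q=W2E(p);print('rail',q,e,'frame',.3+np.arctan2(q[0],q[2]-30))
p,e=tri(T,(304.7,142.3),S,(243.1,234.1));q=W2E(p);print('foot',q,e,'strut',.65-.3+np.arctan2(q[0],q[2]-150))
print('tape',onz(T,170+158/3,110+278/3,53))
s,_=st()
"
```

```text
rail [ -1.60253051 117.36630049 270.07646731] 2.1466279615030284 frame 0.2933250154542729
foot [ 79.58503965 132.94327572  25.40057206] 1.382489457188613 strut 2.9231829588070135
tape [519.77830901 322.81732227  53.        ]
t 16.35 pos [636.3 -90.9 320.6] E [ -0.6  -0.9 320.6] yang -6.0 zax [-0. -0. -1.] F [-3.61  0.01  2.46] M [-0.09  0.96  0.03] w 17.3 j [-0.32  0.52  1.35 -0.    1.26 -0.21]
```

Request:
{"name": "move_arm", "arguments": {
  "increments": [
    [[0,0,0],0,255],
    [[0,0,0],0,255],
    [[0,0,0],0,255],
    [[0,0,0],0,255],
    [[0,0,0],0,255],
    [[0,0,0],0,255]
  ]
}}

```text
time: 16.85
position: [636.5, -90.9, 320.7]
tcp_rot: [-2.335, -2.102, 0.0]
wrist_force: [-3.9, -0.3, 2.5]
grip_width: 17.3
```

```bash
python3 -c "
from h import *
st();print(arm.sign_off())
"
```

```text
t 16.85 pos [636.5 -90.9 320.7] E [ -0.4  -0.9 320.7] yang -6.0 zax [-0.  0. -1.] F [-3.85 -0.28  2.45] M [-0.1   1.   -0.01] w 17.3 j [-0.32  0.52  1.35 -0.    1.26 -0.21]
the job is handed in; nothing more can be done
None
```

The job is handed in at 16.9 s, with the frame held upright in the gripper and the strut down, ready for you to pin.

- **Tape:** I lifted the middle-sized roll off the peg and let it go in the white tray. It stands on edge about 2 mm from the tray's centre. Its centre should be about 53 mm up; I took that from its size rather than measuring it.
- **Strut:** I pushed it over centre and it swung down slowly behind the frame. It measured about 2.93 rad with the frame still leaning, and 2.92 rad after the frame came up.
- **Frame:** I pinched the blue rail with 25 N and swung it upright. It measures about 0.293 rad, with the wrist taking the spring's pull of about 4 N. The tool pose stayed within 0.3 mm over the last 0.7 s.

The arm did not come near the houses, glue bottle, mug or jar lid. Those in view sat where they started, but I did not measure their positions, and the jar lid was not in the final pictures. No check failed or disagreed.

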